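# Put the optics parts back in their nests

## Task

Put each of the four loose parts into the aluminium nest whose pocket matches its foot: the lens ring in the largest round pocket, the pin mount in the middle one, the sample can in the smallest one, and the clamp block in the rectangular one, long side along long side. Each must end flat on its pocket's floor and right way up, let go and at rest. Leave the mouse and the tape roll where they are.

Things in the scene. Friction and masses are not known exactly. Their poses are not given: they have to be found in the camera images.
- lens_ring: lens in a flat black ring, loose, a disc 54 mm across and 13 mm high lying flat. Origin: centre of the underside; z up.
- pin_mount: round black mount with a brass collar and upright pins, loose and upright, 50 mm high: black foot 44 mm across from the underside to 20 mm, brass collar 49 mm across at 26 to 36 mm, thin pins above. Origin: centre of the underside; z up.
- sample_can: black bottle-like sample can with a black cap and a white label, loose and upright: body 31 mm across up to 41 mm, cap 27 mm across up to 52 mm. Origin: centre of the underside; z up.
- clamp_block: black rectangular clamp block with two light screws on top, loose: 30 mm along its x, 50 mm along its y, body 22 mm high, screw heads to 25 mm. Origin: centre of the underside; z up.
- nest_large: fixed round aluminium dish lying on the table, 82 mm across, 7 mm high, with a round pocket 70 mm across and 4 mm deep in the middle (dark rubber floor at z = 3 mm); the largest round pocket, made for the lens ring (8 mm play all round). Origin: centre of the underside, under the pocket's centre; z up.
- nest_medium: fixed round aluminium dish lying on the table, 72 mm across, 7 mm high, with a round pocket 60 mm across and 4 mm deep in the middle (dark rubber floor at z = 3 mm); the middle round pocket, made for the 44 mm foot of the pin mount (8 mm play all round). Origin: centre of the underside, under the pocket's centre; z up.
- nest_small: fixed round aluminium dish lying on the table, 59 mm across, 7 mm high, with a round pocket 47 mm across and 4 mm deep in the middle (dark rubber floor at z = 3 mm); the smallest round pocket, made for the sample can (8 mm play all round). Origin: centre of the underside, under the pocket's centre; z up.
- nest_rect: fixed aluminium plate lying on the table, 58 mm along its x and 78 mm along its y, 7 mm high, with a rectangular pocket 46 mm (x) by 66 mm (y) and 4 mm deep in the middle (dark rubber floor at z = 3 mm), made for the clamp block (8 mm play all round, long side along long side, either way round). Origin: centre of the underside, under the pocket's centre; z up.
- mouse: bystander: black computer mouse, 114 mm long (its x), 64 mm wide, 39 mm high, lying loose at the right front of the work. Origin: on the underside, about 11 mm from the middle of the length. (Fixed near it: the ellipsometer, whose base plate begins at y = -0.42 and whose black head hangs over the table at x 0.43 to 0.56, y below -0.29, z above 0.30.)
- tape_roll: bystander: roll of black tape, 62 mm across, 19 mm high, lying loose at the far right of the work. Origin: centre of the underside. (Fixed behind the work: the upright monitor screen, from x 0.68, y -0.01 at its right end to x 0.50, y 0.37 at its left end, z 0.15 to 0.47, on a foot 10 mm high.)

How it is judged (in metres and radians):
At the end, for the whole second after the job is handed in: Each part stands in its own nest: centre within 10 mm of the pocket's centre (12 mm for the clamp block), its underside on the pocket floor (1.5 to 4.5 mm above the nest's underside), tilted less than 0.06 rad, released and at rest; the clamp block's long side within 0.45 rad of the pocket's (horizontal distance between lens_ring and nest_large below 0.01 m and z of lens_ring in the frame of nest_large between 0.0015 and 0.0045 m and angle between each of lens_ring, pin_mount, sample_can, clamp_block's own z axis and vertical below 0.06 rad and linear speed of each of lens_ring, pin_mount, sample_can, clamp_block below 0.02 m/s and contact force between each of lens_ring, pin_mount, sample_can, clamp_block and the fingers below 0.1 N and horizontal distance between pin_mount and nest_medium below 0.01 m and z of pin_mount in the frame of nest_medium between 0.0015 and 0.0045 m and horizontal distance between sample_can and nest_small below 0.01 m and z of sample_can in the frame of nest_small between 0.0015 and 0.0045 m and horizontal distance between clamp_block and nest_rect below 0.012 m and z of clamp_block in the frame of nest_rect between 0.0015 and 0.0045 m and angle between the y axis of clamp_block and the y axis of nest_rect, either way round below 0.45 rad); the robot touches nothing.
It fails at once if the mouse was shifted by more than 20 mm or tipped over (distance of mouse from where it was at the start of the episode above 0.02 m or angle between mouse's own z axis and vertical above 0.4 rad).
It fails at once if the tape roll was shifted by more than 20 mm or tipped over (distance of tape_roll from where it was at the start of the episode above 0.02 m or angle between tape_roll's own z axis and vertical above 0.4 rad).
It also fails if it takes over 144 s, if anything falls off the work surface, if the arm or the gripper's body presses on something with over 40 N, if the wrist force passes 120 N, or if a joint passes its speed limit or range.

## Robot

A 7-joint arm with a two-finger parallel gripper is mounted at the origin on a cart in front of the work surface, level with it; the furniture and walls round the work are solid. World frame = base frame: x ahead of the robot, y to its left, z up, the work surface at z = 0. Lengths are in mm, angles in rad, forces in N, time in s.
With the tool pointing down it reaches from about 375 to 925 mm from the base axis. Payload 3.1 kg.
Tool frame: the origin (TCP) lies at the centre of the arm's flange, where the gripper is bolted on; the fingertips stand 173 mm ahead of it and the grasp point (between the pads) lies 155 mm ahead of it (robot.hold_point_z is the distance from the TCP to the grasp point, in mm); z points along the fingers, y is the line along which they close (so a half turn about z gives the same grasp; the last joint's range is limited). The gripper opens to 85 mm and grips with 20 to 120 N. Pads are 22 mm wide; open, the fingers measure 114 mm over their backs; the gripper's body (76 mm by 85 mm) begins 54 mm behind the grasp point. The pads swing forward as they close: fully open they stand 13 mm farther back than shut.
Start: joints at [1.192, 0.383, 0.044, 1.598, -0.018, 1.161, -0.05], TCP at [180.148, -624.543, 404.669] pointing down, gripper open.
Joint ranges: [-2.61, 2.61], [-0.41, 2.15], [-1.48, 1.57], [0, 2.5], [-1.57, 4.71], [0.05, 1.97], [-2.85, 2.85]. Speed limits (rad/s): [2.79, 2.79, 3.14, 3.14, 3.14, 3.14, 3.14].

## Interface

Orientations are given as a unit quaternion [x, y, z, w].
In Python, from rig import robot, cams, ticket gives the robot as it stands.
- The arm moves only by the tool move_arm, never from a script. Its argument "deltas" is one flat list of numbers, 7 for each row, row after row: the shift along the tool's x, y, z in m, then the turn, a rotation vector about the tool's x, y, z in degrees, then the finger opening in m, from 0 to 0.0854. In form: [tx, ty, tz, rx, ry, rz, grip, tx, ty, tz, rx, ry, rz, grip, ...]. A call has 1 to 5 rows; each row shifts and turns the commanded pose from where the row before left it, along the tool's axes as they then stand; what a row does not reach is not made up. A row lasts 1/10 s, in which the tool goes at most 50 mm and 8.59 degrees, less where a joint would pass 70% of its speed; a pose out of reach is approached as far as the arm can. A call with a gripper value outside its range is refused whole. The fingers move at their own pace and stop on an object; the grip force is fixed at half the most. Time passes only in rows, so rows that do not move let the fingers close. It gives the time, the measured TCP pose, the force, the opening and the grip force at its end, in the units of the state.
- robot.get_obs(): the state, without advancing time (a new reading comes with each control period).
- cams.snapshot(name): name is "scene" or "top" or "wrist"; returns a dict with "img" (420x560x3 uint8, blue, green, red), "z_map" (420x560 float32, mm along the optical axis (not along the pixel's ray), 0 where there is no reading), "fx", "fy", "cx", "cy" (pixels), "extrinsics" (4x4, takes a point from world to camera coordinates). Camera axes: x right, y up, looking along -z (the intrinsics and any distortion apply to the point x, -y, -z); pixel columns grow to the right and rows downward; lengths in mm; the calibration is good to about 2 mm. The wrist camera is an equidistant fisheye: a pixel r from the principal point sees the ray r / f radians off the axis. A picture is of the moment at which its call begins.
- ticket.job_done(): hands the job in; it is judged then, once.
Trained networks look in a picture, given as the dict that the camera call returned (one of the last four; its "shot" number tells which), for a name from the list of things; names that differ only in an ending like _2 or _b are one class to them, and where a whole thing is asked for, a point or a joint stands for the part that bears it (a point fixed in the world has none). Each returns a list of dicts, best first, with "p" (0 to 1); they miss things now and then, are a little off and sometimes report something else, mostly with a low value. They report only what shows in the picture. A call takes as long as a camera call.
- cams.masks_of(picture, thing): "mask" (420x560 bool, what is visible of it).
- cams.tip_of(picture, thing): "position" ([x, y, z] in mm, in world coordinates, good to about 4 mm: a listed point, or the origin of a listed thing).
The state is a dict: "clock": time; "joint_positions": joint angles; "joint_vel": joint speeds; "tau": joint torques, N m; "eef_pos": TCP position; "orientation": TCP orientation; "ft_force": force on the tool from outside, world axes, zero at the start; "moment": the same for the moment, N m; "finger_gap": opening from 0.0 (shut) to 1.0 (fully open); "gripper_force": force on a finger pad.
Only numpy, scipy, OpenCV 4.12 (cv2) and the standard library are available. Lean on these libraries where they do the work, as an engineer would, in place of code of your own. Each camera call takes 0.05 s, during which the arm holds its last target. There are 200 camera calls.

## Working session

There is one attempt and no reset: what is moved stays moved. The work goes in short steps, Python scripts to look and compute and a tool call to move; the robot and the scene stay as the last step left them, time stands still between calls to the robot, and variables do not carry over. Pictures are saved under pics/ and viewed, at most 14 in all, crops included, and the job is handed in when it is done.

Besides the shell and the picture viewer there is one more tool, called after "Emit:" as name(argument=value, ...) on one line, values as JSON. move_arm: Moves the arm, as the interface text tells. Its arguments: {"type":"object","properties":{"deltas":{"type":"array"}},"required":["deltas"]}

```bash
ls; mkdir -p pics; cat > h.py <<'E'
import numpy as np, cv2
from rig import robot, cams, ticket
from scipy.spatial.transform import Rotation as R
def w(pic,mask):
    """world points of masked pixels"""
    v,u=np.nonzero(mask&(pic["z_map"]>0)); z=pic["z_map"][v,u]
    c=np.c_[(u-pic["cx"])/pic["fx"]*z,-(v-pic["cy"])/pic["fy"]*z,-z,np.ones(len(z))]
    return (np.linalg.inv(pic["extrinsics"])@c.T).T[:,:3]
E
python3 - <<'E'
from h import *
o=robot.get_obs();print({k:np.round(v,3) for k,v in o.items()})
P={n:cams.snapshot(n) for n in("scene","top")}
for n,p in P.items():
    cv2.imwrite(f"pics/{n}0.png",p["img"])
    print(n,np.round(np.linalg.inv(p["extrinsics"])[:3],2).tolist())
    for t in "lens_ring pin_mount sample_can clamp_block nest_large nest_medium nest_small nest_rect mouse tape_roll".split():
        a=cams.tip_of(p,t);m=cams.masks_of(p,t)
        print(t,[(round(x["p"],2),np.round(x["position"]).tolist()) for x in a[:2]],end=' ')
        for x in m[:2]:
            q=w(p,x["mask"]);
            if len(q):
                zt=np.percentile(q[:,2],90);print(round(x["p"],2),len(q),np.round(np.median(q,0)),np.round(np.percentile(q,2,0)),np.round(np.percentile(q,98,0)),end=' | ')
        print()
E
```

```text
pics
{'clock': np.float64(0.0), 'joint_positions': array([ 1.192,  0.384,  0.044,  1.6  , -0.018,  1.161, -0.05 ]), 'joint_vel': array([-0.001,  0.   ,  0.   ,  0.   ,  0.001, -0.001,  0.001]), 'tau': array([-0.0000e+00, -4.3346e+01,  1.0240e+00, -2.4951e+01,  1.1000e-02,
        1.1000e-02,  0.0000e+00]), 'eef_pos': array([ 180.011, -624.059,  403.257]), 'orientation': array([ 0.99 ,  0.14 , -0.   , -0.001]), 'ft_force': array([ 0.322, -0.554, -0.176]), 'moment': array([-0.025, -0.044,  0.012]), 'gripper_force': np.float64(0.0), 'finger_gap': np.float64(1.002)}
scene [[-0.88, 0.36, -0.31, 195.52], [-0.47, -0.66, 0.59, 580.88], [0.01, 0.66, 0.75, 779.34]]
lens_ring [(0.73, [430.0, -212.0, 0.0])] 0.51 297 [ 432. -209.    9.] [ 406. -239.   -0.] [ 457. -184.   15.] | 
pin_mount [(0.84, [380.0, 213.0, 4.0])] 0.61 517 [378. 220.  38.] [360. 194.   7.] [401. 237.  49.] | 
sample_can [(0.49, [438.0, 7.0, -3.0])] 0.78 243 [437.  14.  39.] [426.  -4.   7.] [453.  20.  55.] | 
clamp_block [(0.47, [534.0, -178.0, 3.0])] 0.75 236 [ 534. -170.   21.] [ 520. -201.    2.] [ 552. -152.   26.] | 
ne
[... 1549 characters left out ...]
982 [353. 334.   4.] [316. 296.  -1.] [392. 371.   9.] | 
nest_medium [(0.79, [415.0, 123.0, -2.0])] 0.84 681 [416. 121.   4.] [384.  88.  -0.] [447. 151.  10.] | 
nest_small [(0.67, [433.0, -105.0, -1.0])] 0.69 446 [ 432. -103.    5.] [ 405. -128.   -1.] [457. -76.  10.] | 
nest_rect [(0.84, [540.0, -61.0, 2.0])] 0.72 659 [537. -62.   4.] [504. -99.  -0.] [569. -24.  10.] | 
mouse [(0.93, [412.0, -338.0, -1.0])] 0.68 410 [ 430. -101.    4.] [ 405. -126.   -0.] [455. -77.  10.] | 0.61 1041 [ 398. -329.   31.] [ 349. -359.    4.] [ 454. -306.   39.] | 
tape_roll [(0.79, [643.0, -201.0, 1.0]), (0.72, [412.0, -340.0, -2.0])] 0.55 326 [ 638. -200.   17.] [ 612. -226.    1.] [ 667. -172.   22.] |
```

```bash
python3 - <<'E'
from h import *
p=cams.snapshot("top");s=cams.snapshot("scene")
print(p["fx"],p["cx"],p["cy"])
cv2.imwrite("pics/top1.png",cv2.resize(p["img"][130:330,60:460],None,fx=2,fy=2,interpolation=cv2.INTER_CUBIC))
for q in(p,s):
  allp=w(q,np.ones((420,560),bool))
  for n,c,r,zl,zh in(("block",(537,-178),42,15,24),("nest",(538,-62),60,4.5,12),("lens",(430,-211),40,8,18),("pin",(380,213),35,28,45),("can",(438,6),25,46,60),("nl",(354,332),55,4.8,12),("nm",(418,120),50,4.8,12),("ns",(433,-103),40,4.8,12),("tape",(641,-200),40,14,25)):
    a=allp[(np.hypot(allp[:,0]-c[0],allp[:,1]-c[1])<r)&(allp[:,2]>zl)&(allp[:,2]<zh)]
    if len(a)>5:
        b=cv2.minAreaRect(a[:,:2].astype(np.float32)); print(n,len(a),np.round(b[0],1),np.round(b[1],1),round(b[2],1), np.round(cv2.minEnclosingCircle(a[:,:2].astype(np.float32))[0],1),np.round(np.median(a[:,2]),1))
E
```

```text
428.5889003785131 276.58643414440866 213.3059586918294
block 217 [ 535.  -177.7] [50.4 30.6] 84.5 [ 534.3 -177. ] 21.4
nest 337 [546.7 -66.4] [100.7 100.3] 0.5 [538.9 -60. ] 6.3
lens 232 [ 429.2 -209.9] [52.  52.2] 0.8 [ 429.4 -210.6] 11.3
pin 346 [379.2 213.4] [46.7 49.1] 0.1 [380.6 213.4] 38.1
can 102 [438.2   5.3] [24.5 23.6] 0.8 [438.5   4.7] 52.3
nl 404 [352.3 337.2] [80.3 91.7] 14.4 [358.  334.7] 6.3
nm 298 [417.5 115.6] [79.3 89.7] 21.7 [418.4 120.4] 6.4
ns 180 [ 427.2 -102.3] [65.  59.1] 18.2 [ 431.4 -107.1] 6.5
tape 295 [ 640.6 -199.5] [58.5 58.1] 89.1 [ 642.8 -199.6] 17.8
block 153 [ 536.  -177.4] [51.7 28.7] 83.1 [ 535.6 -177.6] 22.1
nest 332 [537.3 -61.3] [95.6 95. ] 25.5 [539.3 -63.1] 6.2
lens 187 [ 430.4 -210.6] [51.9 53.5] 56.8 [ 429.6 -210.4] 11.2
pin 458 [382.2 214.4] [47.6 48.9] 27.7 [381.9 213.6] 38.5
can 105 [440.9   5. ] [27.  26.7] 78.9 [441.    3.6] 52.3
nl 603 [355.  333.3] [79.4 80.7] 29.5 [354.8 328.1] 6.4
nm 334 [418.6 116.3] [71.2 76.8] 28.6 [415.6 119.4] 6.4
ns 181 [ 431.9 -100.8] [57.3 60.4] 33.7 [ 430.9 -100.2] 6.7
tape 203 [ 642.7 -200.2] [60.  59.3] 76.9 [ 643.8 -200.5] 18.8
```

View pics/top1.png

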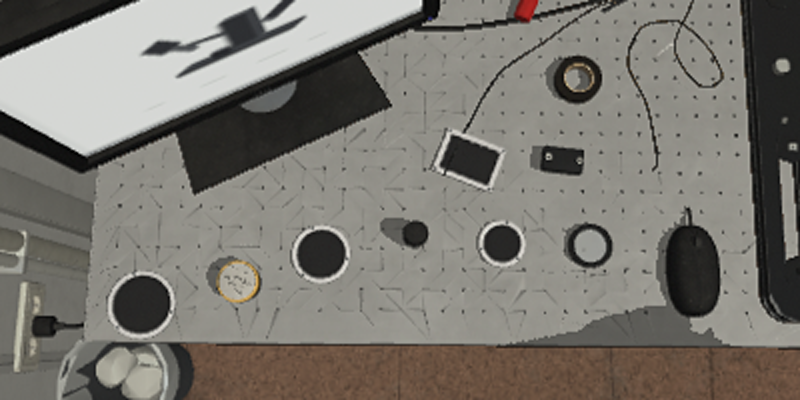

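View pics/scene0.png

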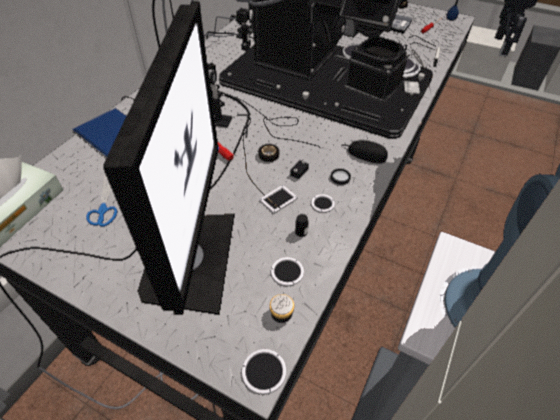

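Emit:
move_arm(deltas=[0,0,0,0,0,8.05,0.07,0,0,0,0,0,8.05,0.07,0.01,-0.045,0,0,0,0,0.07,0.01,-0.045,0,0,0,0,0.07,0.01,-0.045,0,0,0,0,0.07])

```text
clock: 2.7
eef_pos: [210.4, -488.2, 404.5]
orientation: [1.0, -0.0, 0.0, -0.0]
ft_force: [1.0, 0.1, 0.7]
finger_gap: 0.818
gripper_force: 0.0
```

Emit:
move_arm(deltas=[0.01,-0.048,0.03,0,0,0,0.07,0.01,-0.048,0.0,0,0,0,0.07,0.033,-0.03,0.0,0,0,0,0.07,0.033,-0.03,0,0,0,0,0.07,0.033,-0.03,0,0,0,0,0.07])

```text
clock: 3.2
eef_pos: [328.6, -308.4, 379.1]
orientation: [1.0, -0.0, 0.0, 0.001]
ft_force: [1.8, -0.9, 0.3]
finger_gap: 0.821
gripper_force: 0.0
```

Emit:
move_arm(deltas=[0.033,-0.03,0.02,0,0,0,0.07,0.033,-0.03,0.02,0,0,0,0.07,0.034,-0.032,0.02,0,0,0,0.07,0,0,0.04,0,0,0,0.07,0,0,0.0,0,0,0,0.07])

```text
clock: 3.7
eef_pos: [426.0, -215.8, 274.7]
orientation: [1.0, 0.002, -0.004, -0.003]
ft_force: [-1.4, 1.0, -0.6]
finger_gap: 0.821
gripper_force: 0.0
```

Emit:
move_arm(deltas=[0.003,-0.004,0.045,0,0,0,0.07,0,0,0,0,0,0,0.07,0,0,0,0,0,0,0.07])

```text
clock: 4.0
eef_pos: [429.9, -215.1, 234.4]
orientation: [1.0, -0.001, -0.001, -0.0]
ft_force: [-0.2, 0.0, 0.3]
finger_gap: 0.819
gripper_force: 0.0
```

```bash
python3 - <<'E'
from h import *
o=robot.get_obs();print(o["eef_pos"],o["orientation"])
p=cams.snapshot("wrist");cv2.imwrite("pics/w1.png",p["img"])
e=np.linalg.inv(p["extrinsics"]);print(np.round(e[:3],2).tolist(),p["fx"])
for t in("lens_ring",): 
  print([(x["p"],np.round(x["position"],1)) for x in cams.tip_of(p,t)[:2]])
E
```

```text
[ 429.87034431 -215.12530039  234.39597202] [ 9.99999443e-01 -7.83235559e-04 -7.06023204e-04 -5.53971652e-05]
[[-0.0, 0.96, 0.29, 501.78], [-1.0, -0.0, 0.0, -215.68], [0.0, -0.29, 0.96, 203.3]] 325.19226210127806
[(0.97, array([ 4.324e+02, -2.102e+02,  4.000e-01])), (0.38, array([ 432. , -102.3,   -3.1]))]
```

View pics/w1.png

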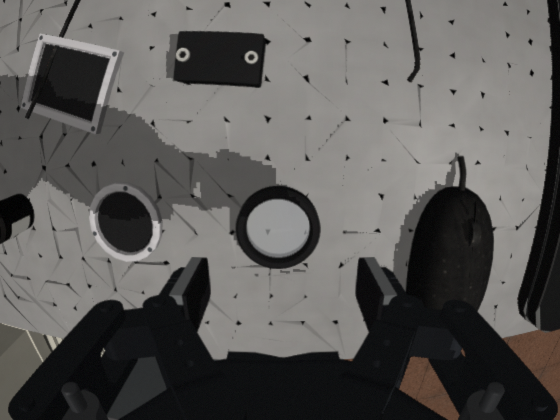

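Emit:
move_arm(deltas=[0.0005,-0.0045,0.03,0,0,0,0.07,0,0,0.02,0,0,0,0.07,0,0,0.005,0,0,0,0.07,0,0,0,0,0,0,0.07,0,0,0,0,0,0,0.07])

```text
clock: 4.6
eef_pos: [431.8, -210.6, 180.6]
orientation: [1.0, -0.0, 0.001, 0.001]
ft_force: [0.1, 0.0, 1.0]
finger_gap: 0.817
gripper_force: 0.0
```

Emit:
move_arm(deltas=[-0.001,0,0.005,0,0,0,0.065,0,0,0,0,0,0,0.05,0,0,0,0,0,0,0.04,0,0,0,0,0,0,0.04,0,0,0,0,0,0,0.04])

```text
clock: 5.1
eef_pos: [430.1, -210.1, 175.1]
orientation: [1.0, -0.0, -0.0, 0.0]
ft_force: [-2.3, -0.2, 7.3]
finger_gap: 0.581
gripper_force: 60.6
```

Emit:
move_arm(deltas=[0,0,0,0,0,0,0.04,0,0,0,0,0,0,0.04,0,0,-0.01,0,0,0,0.04,0,0,-0.02,0,0,0,0.04,0,0,-0.03,0,0,0,0.04])

```text
clock: 5.6
eef_pos: [428.8, -209.4, 233.6]
orientation: [1.0, 0.0, -0.002, -0.001]
ft_force: [0.2, -0.0, -1.6]
finger_gap: 0.579
gripper_force: 62.1
```

```bash
python3 - <<'E'
from h import *
p=cams.snapshot("wrist");cv2.imwrite("pics/w2.png",p["img"])
print([(x["p"],np.round(x["position"],1)) for x in cams.tip_of(p,"lens_ring")[:2]],robot.get_obs()["eef_pos"],robot.get_obs()["finger_gap"])
E
```

```text
[(0.96, array([ 429.1, -205.7,   57.1]))] [ 431.97449509 -210.59028415  237.82382299] 0.582253441910772
```

View pics/w2.png

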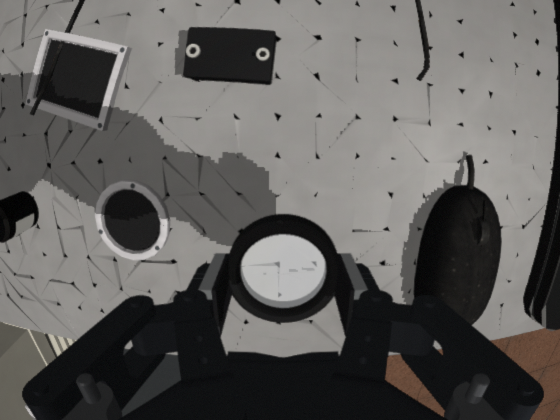

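Emit:
move_arm(deltas=[-0.003,-0.03,-0.03,0,0,0,0.04,-0.0055,-0.04,0,0,0,0,0.04,-0.0055,-0.04,0,0,0,0,0.04,-0.0055,-0.04,0,0,0,0,0.04,-0.0055,-0.04,0,0,0,0,0.04])

```text
clock: 6.2
eef_pos: [404.1, -18.4, 263.8]
orientation: [1.0, -0.0, 0.0, 0.0]
ft_force: [0.7, 0.5, -0.5]
finger_gap: 0.583
gripper_force: 62.4
```

Emit:
move_arm(deltas=[-0.0055,-0.04,0,0,0,0,0.04,-0.0055,-0.04,0,0,0,0,0.04,-0.0055,-0.04,0,0,0,0,0.04,-0.0055,-0.04,0,0,0,0,0.04,-0.0055,-0.04,0,0,0,0,0.04])

```text
clock: 6.7
eef_pos: [376.7, 181.5, 263.8]
orientation: [1.0, -0.0, 0.0, 0.0]
ft_force: [1.5, 0.2, -0.2]
finger_gap: 0.585
gripper_force: 62.4
```

Emit:
move_arm(deltas=[-0.0055,-0.04,0,0,0,0,0.04,-0.0055,-0.04,0,0,0,0,0.04,-0.0055,-0.035,0,0,0,0,0.04,-0.0055,-0.03,0,0,0,0,0.04,0,0,0,0,0,0,0.04])

```text
clock: 7.2
eef_pos: [353.6, 330.1, 264.6]
orientation: [1.0, 0.004, 0.0, -0.003]
ft_force: [-0.2, 0.8, -0.1]
finger_gap: 0.581
gripper_force: 62.4
```

Emit:
move_arm(deltas=[0,0,0.03,0,0,0,0.04,0,0,0.025,0,0,0,0.04,0,0,0,0,0,0,0.04,0,0,0,0,0,0,0.04])

```text
clock: 7.6
eef_pos: [355.3, 324.5, 208.6]
orientation: [1.0, -0.0, -0.001, 0.001]
ft_force: [0.8, -0.5, -0.1]
finger_gap: 0.577
gripper_force: 62.4
```

```bash
python3 - <<'E'
from h import *
p=cams.snapshot("wrist");cv2.imwrite("pics/w3.png",p["img"])
for t in("lens_ring","nest_large"):print([(x["p"],np.round(x["position"],1)) for x in cams.tip_of(p,t)[:2]])
p=cams.snapshot("scene");print([(x["p"],np.round(x["position"],1)) for x in cams.tip_of(p,"lens_ring")[:2]])
print(robot.get_obs()["eef_pos"])
E
```

```text
[(0.94, array([353.8, 325.5,  33.6]))]
[]
[(0.59, array([356. , 325.6,  35.2]))]
[356.0541713  325.54981405 210.16973597]
```

View pics/w3.png

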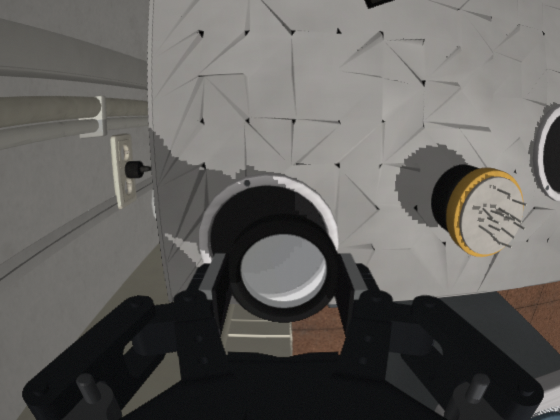

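Emit:
move_arm(deltas=[-0.001,-0.0075,0.015,0,0,0,0.04,0,0,0.008,0,0,0,0.04,0,0,0,0,0,0,0.04,0,0,0,0,0,0,0.04,0,0,0,0,0,0,0.04])

```text
clock: 8.35
eef_pos: [354.7, 332.6, 186.3]
orientation: [1.0, -0.0, 0.0, -0.0]
ft_force: [-0.1, -0.1, -0.5]
finger_gap: 0.581
gripper_force: 62.4
```

Emit:
move_arm(deltas=[0,0,0.004,0,0,0,0.04,0,0,0.004,0,0,0,0.04,0,0,0,0,0,0,0.04,0,0,0,0,0,0,0.04])

```text
clock: 8.75
eef_pos: [354.8, 332.8, 178.2]
orientation: [1.0, -0.0, 0.0, -0.0]
ft_force: [0.6, -1.8, 3.7]
finger_gap: 0.586
gripper_force: 62.9
```

Emit:
move_arm(deltas=[0,0,0,0,0,0,0.07,0,0,0,0,0,0,0.07,0,0,0,0,0,0,0.07,0,0,-0.02,0,0,0,0.07,0,0,-0.04,0,0,0,0.07])

```text
clock: 9.25
eef_pos: [353.2, 331.1, 235.7]
orientation: [1.0, 0.0, -0.003, 0.002]
ft_force: [0.4, 1.1, 0.9]
finger_gap: 0.82
gripper_force: 0.0
```

Emit:
move_arm(deltas=[0,0,-0.04,0,0,0,0.07,0.009,0.04,0,0,0,0,0.07,0.009,0.04,0,0,0,0,0.07,0.009,0.039,0,0,0,0,0.07,0,0,0,0,0,0,0.07])

```text
clock: 9.75
eef_pos: [382.4, 207.7, 277.0]
orientation: [1.0, -0.005, -0.001, 0.003]
ft_force: [-0.1, 0.6, 0.3]
finger_gap: 0.823
gripper_force: 0.0
```

```bash
python3 - <<'E'
from h import *
for n in("wrist","scene","top"):
  p=cams.snapshot(n)
  for t in("lens_ring","nest_large","pin_mount","nest_medium"):print(n,t,[(round(x["p"],2),np.round(x["position"],1)) for x in cams.tip_of(p,t)[:2]])
  if n=="wrist":cv2.imwrite("pics/w4.png",p["img"])
print(robot.get_obs()["eef_pos"])
E
```

```text
wrist lens_ring [(0.81, array([357. , 334.1,   2.3]))]
wrist nest_large []
wrist pin_mount [(0.91, array([384.1, 215. ,   6.9]))]
wrist nest_medium [(0.95, array([4.208e+02, 1.172e+02, 1.000e-01]))]
scene lens_ring [(0.75, array([353.7, 332.7,   2. ]))]
scene nest_large [(0.85, array([353.8, 330.1,   2.6]))]
scene pin_mount []
scene nest_medium [(0.83, array([416.8, 120.8,  -2.4]))]
top lens_ring [(0.6, array([ 540.1, -182.8,   -2.3]))]
top nest_large [(0.16, array([ 3.806e+02,  2.137e+02, -1.000e-01]))]
top pin_mount [(0.53, array([382. , 214.5,  -2.8]))]
top nest_medium [(0.78, array([417. , 122.3,  -3.1])), (0.52, array([ 643.8, -201.2,    3.6]))]
[381.40058027 213.81170883 277.88025511]
```

View pics/w4.png

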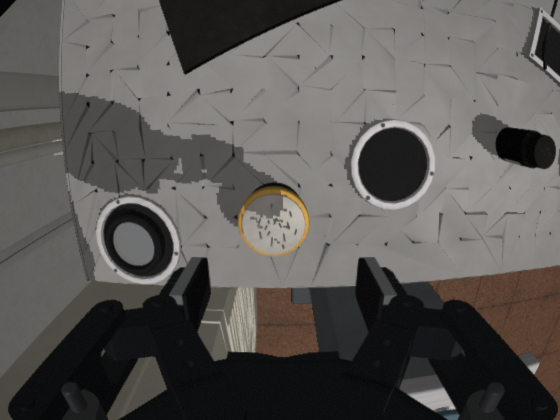

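Emit:
move_arm(deltas=[0,0,0.035,0,0,0,0.07,0,0,0.03,0,0,0,0.07,0,0,0.02,0,0,0,0.07,0,0,0,0,0,0,0.07,0,0,0,0,0,0,0.07])

```text
clock: 11.0
eef_pos: [381.5, 213.9, 193.0]
orientation: [1.0, 0.0, -0.0, -0.0]
ft_force: [0.2, -0.3, 0.4]
finger_gap: 0.818
gripper_force: 0.0
```

Emit:
move_arm(deltas=[0,0,0.008,0,0,0,0.07,0,0,0,0,0,0,0.07,0,0,0,0,0,0,0.07])

```text
clock: 11.3
eef_pos: [381.7, 213.8, 185.4]
orientation: [1.0, -0.0, 0.001, -0.0]
ft_force: [-0.5, -0.3, 0.3]
finger_gap: 0.823
gripper_force: 0.0
```

Emit:
move_arm(deltas=[0,0,0.001,0,0,0,0.06,0,0,0,0,0,0,0.04,0,0,0,0,0,0,0.035,0,0,0,0,0,0,0.035,0,0,0,0,0,0,0.035])

```text
clock: 11.8
eef_pos: [381.7, 213.8, 184.6]
orientation: [1.0, -0.0, 0.0, 0.0]
ft_force: [-2.1, -1.2, 4.7]
finger_gap: 0.55
gripper_force: 60.5
```

Emit:
move_arm(deltas=[0,0,0,0,0,0,0.035,0,0,0,0,0,0,0.035,0,0,-0.02,0,0,0,0.035,0,0,-0.03,0,0,0,0.035,0,0,0,0,0,0,0.035])

```text
clock: 12.3
eef_pos: [382.8, 214.7, 236.7]
orientation: [1.0, -0.0, 0.003, -0.001]
ft_force: [0.1, -0.4, -2.0]
finger_gap: 0.548
gripper_force: 62.2
```

Emit:
move_arm(deltas=[0.011,0.031,0,0,0,0,0.035,0.012,0.032,0,0,0,0,0.035,0.012,0.031,0,0,0,0,0.035,0,0,0.02,0,0,0,0.035,0,0,0,0,0,0,0.035])

```text
clock: 12.8
eef_pos: [415.0, 117.6, 211.6]
orientation: [1.0, -0.002, -0.003, 0.001]
ft_force: [0.6, 0.6, -2.1]
finger_gap: 0.55
gripper_force: 62.3
```

```bash
python3 - <<'E'
from h import *
for n in("wrist","scene"):
  p=cams.snapshot(n)
  for t in("pin_mount","nest_medium"):print(n,t,[(round(x["p"],2),np.round(x["position"],1)) for x in cams.tip_of(p,t)[:2]])
  if n=="wrist":cv2.imwrite("pics/w5.png",p["img"])
print(robot.get_obs()["eef_pos"])
E
```

```text
wrist pin_mount [(0.83, array([416.6, 118.7,  29.5]))]
wrist nest_medium [(0.58, array([418. , 119.8,  -5.7]))]
scene pin_mount [(0.47, array([413.6, 124. ,  30.2]))]
scene nest_medium [(0.82, array([417.5, 118.5,  -1.1]))]
[416.40758123 120.73837483 214.39296495]
```

View pics/w5.png

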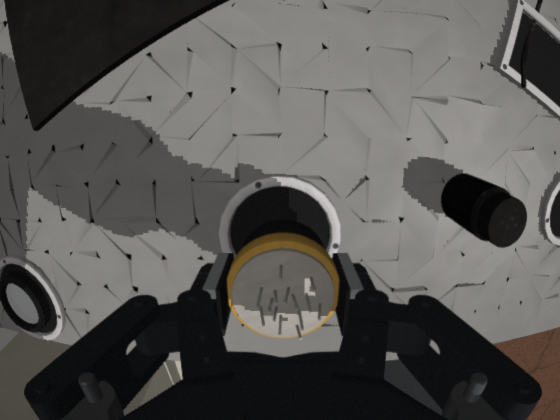

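Emit:
move_arm(deltas=[0,0.0005,0.012,0,0,0,0.035,0,0,0.01,0,0,0,0.035,0,0,0.003,0,0,0,0.035,0,0,0,0,0,0,0.035,0,0,0,0,0,0,0.035])

```text
clock: 13.6
eef_pos: [416.3, 119.2, 188.5]
orientation: [1.0, 0.0, -0.0, -0.0]
ft_force: [0.2, 0.2, -2.2]
finger_gap: 0.549
gripper_force: 62.5
```

Emit:
move_arm(deltas=[0,0,0.001,0,0,0,0.035,0,0,0,0,0,0,0.035,0,0,0,0,0,0,0.035])

```text
clock: 13.9
eef_pos: [416.5, 119.1, 187.9]
orientation: [1.0, -0.0, 0.0, -0.0]
ft_force: [0.9, 0.4, -1.3]
finger_gap: 0.552
gripper_force: 62.5
```

Release, rise, and go towards the can at (439.5, 4.8).

Emit:
move_arm(deltas=[0,0,0.0005,0,0,0,0.07,0,0,0,0,0,0,0.07,0,0,0,0,0,0,0.07,0,0,-0.02,0,0,0,0.07,0,0,-0.04,0,0,0,0.07])

```text
clock: 14.4
eef_pos: [414.8, 118.6, 245.9]
orientation: [1.0, 0.0, -0.004, 0.0]
ft_force: [1.1, 0.2, 0.0]
finger_gap: 0.82
gripper_force: 0.0
```

Emit:
move_arm(deltas=[0,0,-0.03,0,0,0,0.065,0.008,0.038,0,0,0,0,0.065,0.008,0.038,0,0,0,0,0.065,0.007,0.038,0,0,0,0,0.065,0,0,0,0,0,0,0.065])

```text
clock: 14.9
eef_pos: [440.1, -0.5, 277.7]
orientation: [1.0, -0.005, 0.0, 0.001]
ft_force: [-0.3, 0.8, -1.6]
finger_gap: 0.759
gripper_force: 0.0
```

```bash
python3 - <<'E'
from h import *
for n in("wrist","scene","top"):
  p=cams.snapshot(n)
  for t in("pin_mount","nest_medium","sample_can","nest_small"):print(n,t,[(round(x["p"],2),np.round(x["position"],1)) for x in cams.tip_of(p,t)[:2]])
  if n=="wrist":cv2.imwrite("pics/w6.png",p["img"])
print(robot.get_obs()["eef_pos"])
E
```

```text
wrist pin_mount [(0.71, array([440. ,   7.4,   0.5])), (0.57, array([415.7, 119.4,   8.2]))]
wrist nest_medium []
wrist sample_can [(0.87, array([442.3,   3.3,   2.7])), (0.37, array([ 538.8, -181.2,    3. ]))]
wrist nest_small []
scene pin_mount [(0.77, array([417.4, 120.2,   4.7]))]
scene nest_medium [(0.81, array([420.9, 120. ,  -2. ]))]
scene sample_can [(0.58, array([437.3,   7.2,  -4. ]))]
scene nest_small [(0.84, array([ 434.4, -105.1,   -3.7])), (0.68, array([ 412. , -340.2,    0.8]))]
top pin_mount [(0.81, array([414.8, 120.5,   2.4]))]
top nest_medium [(0.76, array([414.2, 121.1,  -3.2]))]
top sample_can []
top nest_small [(0.8, array([ 432.1, -108.1,   -0.5]))]
[439.41089355   5.28474055 277.38900689]
```

View pics/w6.png

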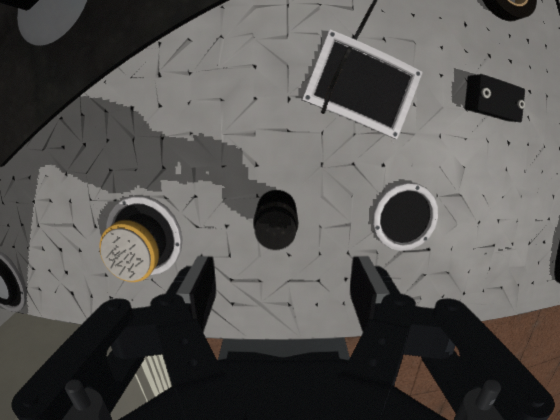

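Emit:
move_arm(deltas=[0,0,0.035,0,0,0,0.065,0,0,0.03,0,0,0,0.065,0,0,0.025,0,0,0,0.065,0,0,0.004,0,0,0,0.065,0,0,0,0,0,0,0.065])

```text
clock: 16.15
eef_pos: [439.1, 5.2, 183.0]
orientation: [1.0, -0.0, -0.001, -0.0]
ft_force: [-0.9, 1.1, 0.8]
finger_gap: 0.76
gripper_force: 0.0
```

Emit:
move_arm(deltas=[0,0,0,0,0,0,0.05,0,0,0,0,0,0,0.035,0,0,0,0,0,0,0.02,0,0,0,0,0,0,0.02,0,0,0,0,0,0,0.02])

```text
clock: 16.65
eef_pos: [440.5, 5.2, 184.9]
orientation: [1.0, -0.0, 0.002, 0.0]
ft_force: [-1.0, 0.1, 6.6]
finger_gap: 0.343
gripper_force: 59.1
```

Emit:
move_arm(deltas=[0,0,0,0,0,0,0.02,0,0,0,0,0,0,0.02,0,0,0,0,0,0,0.02])

```text
clock: 16.95
eef_pos: [440.5, 5.2, 184.9]
orientation: [1.0, -0.0, 0.002, 0.0]
ft_force: [-0.0, -0.3, 6.3]
finger_gap: 0.341
gripper_force: 59.1
```

Emit:
move_arm(deltas=[0,0,-0.02,0,0,0,0.02,0,0,-0.03,0,0,0,0.02,-0.003,0.036,0,0,0,0,0.02,-0.003,0.036,0,0,0,0,0.02,-0.002,0.036,0,0,0,0,0.02])

```text
clock: 17.45
eef_pos: [431.4, -103.8, 234.4]
orientation: [1.0, 0.001, 0.001, 0.0]
ft_force: [1.4, 0.3, -0.2]
finger_gap: 0.342
gripper_force: 59.3
```

Emit:
move_arm(deltas=[0,0,0.02,0,0,0,0.02,0,0,0,0,0,0,0.02,0,0,0,0,0,0,0.02])

```text
clock: 17.75
eef_pos: [431.1, -102.2, 213.5]
orientation: [1.0, 0.0, -0.0, -0.0]
ft_force: [0.9, 0.5, -0.1]
finger_gap: 0.344
gripper_force: 59.3
```

```bash
python3 - <<'E'
from h import *
for n in("wrist","scene","top"):
  p=cams.snapshot(n)
  for t in("sample_can","nest_small"):print(n,t,[(round(x["p"],2),np.round(x["position"],1)) for x in cams.tip_of(p,t)[:2]])
  if n=="wrist":cv2.imwrite("pics/w7.png",p["img"])
print(robot.get_obs()["eef_pos"])
E
```

```text
wrist sample_can [(0.89, array([ 430.2, -102.2,   29.7]))]
wrist nest_small [(0.69, array([ 433.2, -102.3,   -5. ]))]
scene sample_can [(0.52, array([428. , -96.8,  27.4]))]
scene nest_small [(0.63, array([ 433.5, -104.4,    3.9])), (0.41, array([ 6.439e+02, -1.971e+02, -3.000e-01]))]
top sample_can []
top nest_small [(0.63, array([ 4.318e+02, -1.042e+02, -4.000e-01]))]
[ 431.54727342 -102.52412576  213.61822775]
```

View pics/w7.png

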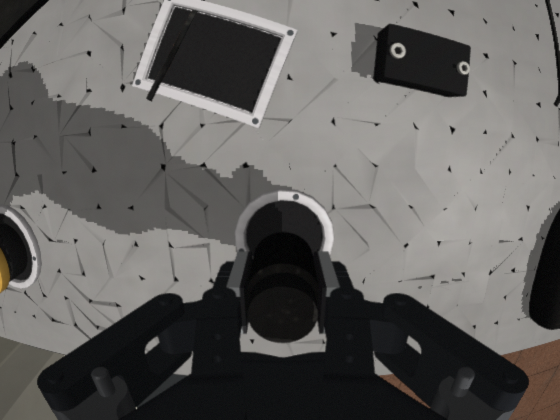

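Emit:
move_arm(deltas=[0.001,0,0.012,0,0,0,0.02,0,0,0.01,0,0,0,0.02,0,0,0.003,0,0,0,0.02,0,0,0,0,0,0,0.02,0,0,0,0,0,0,0.02])

```text
clock: 18.7
eef_pos: [431.8, -102.7, 188.0]
orientation: [1.0, -0.0, -0.002, -0.0]
ft_force: [-2.3, 0.2, 5.4]
finger_gap: 0.341
gripper_force: 59.9
```

Emit:
move_arm(deltas=[0,0,0,0,0,0,0.05,0,0,0,0,0,0,0.06,0,0,0,0,0,0,0.06,0,0,-0.02,0,0,0,0.06,0,0,-0.04,0,0,0,0.065])

```text
clock: 19.2
eef_pos: [430.5, -102.6, 246.3]
orientation: [1.0, 0.0, -0.004, -0.001]
ft_force: [0.5, -1.0, 1.1]
finger_gap: 0.76
gripper_force: 0.0
```

Emit:
move_arm(deltas=[0,0,-0.03,0,0,0,0.07,0.034,0.025,0,0,0,0,0.07,0.034,0.025,0,0,0,0,0.07,0.035,0.025,0,0,0,0,0.07,0,0,0,0,0,5.5,0.07])

```text
clock: 19.7
eef_pos: [539.1, -182.5, 278.9]
orientation: [0.999, -0.052, 0.003, 0.001]
ft_force: [-0.1, 0.5, 0.5]
finger_gap: 0.818
gripper_force: 0.0
```

Emit:
move_arm(deltas=[0,0,0,0,0,0,0.07])

```text
clock: 19.8
eef_pos: [536.0, -178.8, 277.8]
orientation: [0.999, -0.049, -0.0, -0.0]
ft_force: [0.2, 0.7, 0.5]
finger_gap: 0.822
gripper_force: 0.0
```

```bash
python3 - <<'E'
from h import *
for n in("wrist","scene","top"):
  p=cams.snapshot(n)
  for t in("sample_can","nest_small","clamp_block","nest_rect"):print(n,t,[(round(x["p"],2),np.round(x["position"],1)) for x in cams.tip_of(p,t)[:2]])
  if n=="wrist":cv2.imwrite("pics/w8.png",p["img"])
  elif n=="scene":
    a=w(p,np.ones((420,560),bool));c=a[(np.abs(a[:,0]-537)<40)&(np.abs(a[:,1]+61)<40)]
    k=c[c[:,2]>9.5];print("tall",len(k),np.round(k[:8]))
print(robot.get_obs()["eef_pos"])
E
```

```text
wrist sample_can [(0.83, array([ 432.4, -102.6,    7. ]))]
wrist nest_small [(0.93, array([ 431.6, -103. ,   -3.1]))]
wrist clamp_block [(0.86, array([ 538.8, -180.8,    4.1]))]
wrist nest_rect [(0.71, array([535.6, -67.4,   1.2]))]
scene sample_can [(0.58, array([ 4.276e+02, -9.920e+01,  1.000e-01])), (0.2, array([ 533.7, -179. ,    1.3]))]
scene nest_small [(0.74, array([ 644.3, -201.4,    3.4])), (0.64, array([ 413.9, -339.7,   -1.9]))]
scene clamp_block [(0.51, array([ 532.4, -178.4,    0.7]))]
scene nest_rect [(0.72, array([536.4, -63.7,   3.5]))]
tall 14 [[ 549. -100.   10.]
 [ 567.  -57.   10.]
 [ 498.  -84.   10.]
 [ 506.  -71.   10.]
 [ 511.  -60.   11.]
 [ 529.  -36.   10.]
 [ 514.  -44.   10.]
 [ 523.  -30.   15.]]
top sample_can [(0.64, array([ 433.4, -103.2,    2.8]))]
top nest_small [(0.75, array([ 431.9, -103.5,   -4.5]))]
top clamp_block [(0.58, array([ 539.4, -183.2,   -1.8]))]
top nest_rect [(0.75, array([538.2, -65.8,   2.8]))]
[ 535.37681017 -177.84107662  278.43367841]
```

View pics/w8.png

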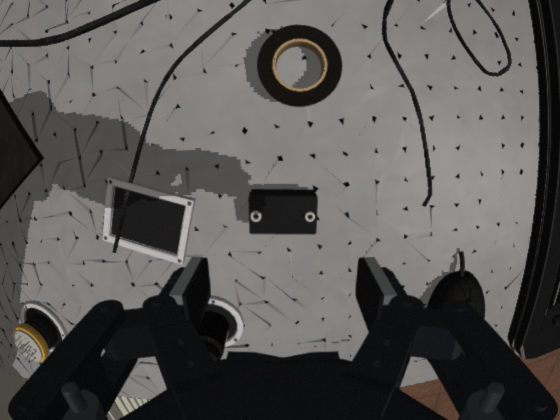

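Emit:
move_arm(deltas=[0,0,0.035,0,0,0,0.07,0,0,0.03,0,0,0,0.07,0,0,0.025,0,0,0,0.07,0,0,0.008,0,0,0,0.07,0,0,0,0,0,0,0.07])

```text
clock: 21.05
eef_pos: [534.7, -177.6, 179.2]
orientation: [0.999, -0.048, -0.001, -0.0]
ft_force: [-1.1, -0.6, 0.2]
finger_gap: 0.821
gripper_force: 0.0
```

```bash
python3 - <<'E'
from h import *
print(robot.get_obs()["eef_pos"])
for n in("top","scene"):
  p=cams.snapshot(n)
  a=w(p,np.ones((420,560),bool))
  v,u=np.nonzero(p["z_map"]>0)
  i=p["img"][v,u]
  s=(np.abs(a[:,0]-537)<50)&(np.abs(a[:,1]+62)<52)&(i.min(1)>185)
  # bright rim pixels projected on z=7 plane along the ray
  C=np.linalg.inv(p["extrinsics"])[:3,3]
  b=a[s];b=C+(b-C)*((7-C[2])/(b[:,2]-C[2]))[:,None]
  r=cv2.minAreaRect(b[:,:2].astype(np.float32));print(n,len(b),np.round(r[0],1),np.round(r[1],1),r[2])
E
```

```text
[ 534.71573548 -177.62852175  179.16441365]
top 84 [524.  -57.7] [78.4 31.6] 67.2792739868164
scene 74 [525.7 -58.7] [78.9 32.6] 69.73973846435547
```

Emit:
move_arm(deltas=[0,0,0,0,0,0,0.06,0,0,0,0,0,0,0.045,0,0,0,0,0,0,0.035,0,0,0,0,0,0,0.035,0,0,0,0,0,0,0.035])

```text
clock: 21.65
eef_pos: [536.7, -178.0, 182.4]
orientation: [0.999, -0.048, 0.002, 0.001]
ft_force: [-0.4, -0.0, 6.2]
finger_gap: 0.565
gripper_force: 63.2
```

Emit:
move_arm(deltas=[0,0,0,0,0,0,0.035,0,0,0,0,0,0,0.035,0,0,-0.02,0,0,0,0.035,0,0,-0.03,0,0,0,0.035,0,0,0,0,0,0,0.035])

```text
clock: 22.15
eef_pos: [537.5, -178.3, 234.4]
orientation: [0.999, -0.048, 0.004, 0.001]
ft_force: [1.3, -0.1, -0.5]
finger_gap: 0.567
gripper_force: 62.5
```

```bash
python3 - <<'E'
from h import *
print(robot.get_obs()["eef_pos"])
for n in("top","scene"):
  p=cams.snapshot(n)
  g=p["img"].min(2)
  M=cams.masks_of(p,"nest_rect")
  m=M[0]["mask"];k=cv2.dilate(m.astype(np.uint8),np.ones((7,7)))>0
  # subpixel-ish: project rim pixels of the mask onto z=7
  def proj(mask):
    v,u=np.nonzero(mask);E=np.linalg.inv(p["extrinsics"]);C=E[:3,3]
    d=(E[:3,:3]@np.c_[(u-p["cx"])/p["fx"],-(v-p["cy"])/p["fy"],-np.ones(len(u))].T).T
    return (C+d*((7-C[2])/d[:,2])[:,None])[:,:2].astype(np.float32)
  for nm,mm in(("mask",m),("rim150",k&(g>150)),("rim165",k&(g>165)),("dark60",k&(g<60))):
    b=proj(mm);r=cv2.minAreaRect(b);print(n,M[0]["p"],nm,len(b),np.round(r[0],1),np.round(r[1],1),round(r[2],1))
  c=p["img"]
  v,u=np.nonzero(m);cr=c[v.min()-15:v.max()+15,u.min()-15:u.max()+15]
  cv2.imwrite(f"pics/n_{n}.png",cv2.resize(cr,(380,380),interpolation=cv2.INTER_CUBIC))
cv2.imwrite("pics/n.png",np.hstack([cv2.imread("pics/n_top.png"),cv2.imread("pics/n_scene.png")]))
E
```

```text
[ 537.50907034 -178.2890148   234.41208142]
top 0.56 mask 732 [535.2 -60.7] [79.4 61.6] 67.4
top 0.56 rim150 167 [526.1 -59.4] [94.1 61.7] 74.1
top 0.56 rim165 123 [533.7 -61.4] [78.  52.5] 69.1
top 0.56 dark60 424 [542.4 -64.6] [63.7 66. ] 71.0
scene 0.66 mask 562 [537.3 -61.3] [80.8 62.2] 68.4
scene 0.66 rim150 290 [518.9 -57.7] [112.5  60.6] 84.0
scene 0.66 rim165 224 [517.9 -57.6] [112.4  58.5] 83.9
scene 0.66 dark60 254 [536.9 -60.3] [58.9 40.2] 67.6
```

View pics/n.png

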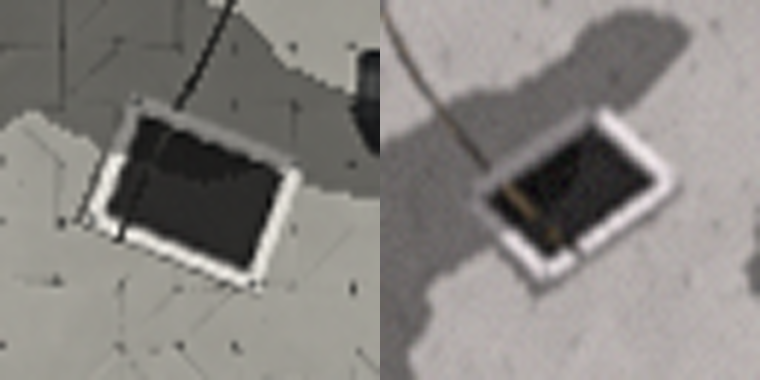

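Emit:
move_arm(deltas=[0,0,0,0,0,8.25,0.035,0,0,0,0,0,8.25,0.035,-0.0145,-0.0347,0,0,0,0,0.035,-0.0147,-0.0347,0,0,0,0,0.035,-0.0147,-0.0347,0,0,0,0,0.035])

```text
clock: 22.85
eef_pos: [532.7, -64.0, 228.9]
orientation: [0.981, -0.192, -0.001, 0.0]
ft_force: [0.3, 0.5, -0.9]
finger_gap: 0.568
gripper_force: 62.4
```

Emit:
move_arm(deltas=[0,0,0,0,0,0,0.035,0,0,0.01,0,0,0,0.035,0,0,0,0,0,0,0.035,0,0,0,0,0,0,0.035])

```text
clock: 23.25
eef_pos: [533.0, -66.7, 219.1]
orientation: [0.981, -0.192, -0.001, 0.001]
ft_force: [-0.5, -0.4, -1.2]
finger_gap: 0.563
gripper_force: 62.4
```

```bash
python3 - <<'E'
from h import *
o=robot.get_obs();print(o["eef_pos"],R.from_quat(o["orientation"]).as_matrix()[:,0])
for n in("wrist","scene"):
  p=cams.snapshot(n)
  for t in("clamp_block","nest_rect"):print(n,t,[(round(x["p"],2),np.round(x["position"],1)) for x in cams.tip_of(p,t)[:2]])
  if n=="wrist":cv2.imwrite("pics/w9.png",p["img"])
E
```

```text
[532.95160245 -66.71307828 219.06864992] [ 0.92603607 -0.37742781 -0.00233365]
wrist clamp_block []
wrist nest_rect [(0.92, array([533.6, -64.9,  -2.5]))]
scene clamp_block [(0.73, array([354.5, 335.3,   2.3])), (0.62, array([529.1, -65.7,  38.1]))]
scene nest_rect [(0.71, array([536.6, -64.2,   3.6]))]
```

View pics/w9.png

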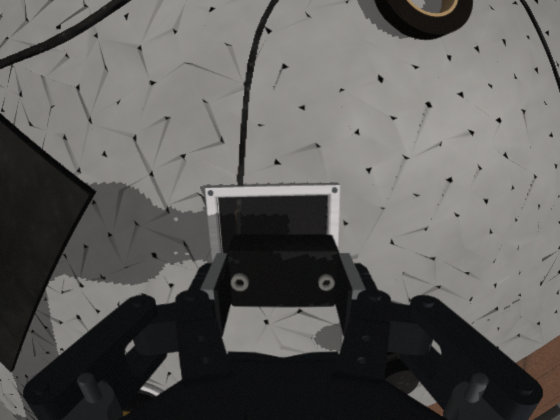

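Emit:
move_arm(deltas=[0.002,-0.002,0.015,0,0,0,0.035,0,0,0.01,0,0,0,0.035,0,0,0,0,0,0,0.035,0,0,0,0,0,0,0.035,0,0,0,0,0,0,0.035])

```text
clock: 24.05
eef_pos: [536.4, -63.7, 195.3]
orientation: [0.982, -0.191, -0.0, -0.0]
ft_force: [-0.1, 0.5, -0.4]
finger_gap: 0.57
gripper_force: 62.4
```

Emit:
move_arm(deltas=[0,0.0012,0.003,0,0,0,0.035,0,0,0.003,0,0,0,0.035,0,0,0.002,0,0,0,0.035,0,0,0,0,0,0,0.035,0,0,0,0,0,0,0.035])

```text
clock: 24.55
eef_pos: [535.8, -64.9, 187.4]
orientation: [0.982, -0.191, -0.0, -0.0]
ft_force: [-0.3, -0.6, -0.8]
finger_gap: 0.564
gripper_force: 62.4
```

Emit:
move_arm(deltas=[0,0,0.0015,0,0,0,0.035,0,0,0,0,0,0,0.035,0,0,0,0,0,0,0.035])

```text
clock: 24.85
eef_pos: [535.9, -64.9, 185.9]
orientation: [0.982, -0.191, 0.0, -0.0]
ft_force: [-0.6, -0.7, -2.0]
finger_gap: 0.567
gripper_force: 62.4
```

Emit:
move_arm(deltas=[0,0,0.001,0,0,0,0.035,0,0,0,0,0,0,0.035,0,0,0.001,0,0,0,0.035,0,0,0,0,0,0,0.035,0,0,0,0,0,0,0.035])

```text
clock: 25.35
eef_pos: [536.1, -64.8, 185.4]
orientation: [0.982, -0.191, -0.0, 0.0]
ft_force: [-4.2, -0.1, 11.8]
finger_gap: 0.564
gripper_force: 63.7
```

Contact at the expected height. Release, rise and retreat.

Emit:
move_arm(deltas=[0,0,0,0,0,0,0.055,0,0,0,0,0,0,0.07,0,0,0,0,0,0,0.07,0,0,-0.02,0,0,0,0.07,0,0,-0.04,0,0,0,0.07])

```text
clock: 25.85
eef_pos: [533.6, -64.9, 241.0]
orientation: [0.982, -0.191, -0.004, 0.0]
ft_force: [0.4, -0.1, 0.3]
finger_gap: 0.818
gripper_force: 0.0
```

Emit:
move_arm(deltas=[0,0,-0.04,0,0,0,0.07,0,0,-0.04,0,0,0,0.07,-0.04,0,-0.02,0,0,0,0.07,-0.04,0,0,0,0,0,0.07,0,0,0,0,0,0,0.07])

```text
clock: 26.35
eef_pos: [456.6, -32.9, 342.5]
orientation: [0.982, -0.189, -0.003, 0.001]
ft_force: [-0.4, 0.1, -0.4]
finger_gap: 0.818
gripper_force: 0.0
```

```bash
python3 - <<'E'
from h import *
o=robot.get_obs();print(o["eef_pos"])
for n in("wrist","scene","top"):
  p=cams.snapshot(n)
  for t in("lens_ring","nest_large","pin_mount","nest_medium","sample_can","nest_small","clamp_block","nest_rect","mouse","tape_roll"):print(n,t,[(round(x["p"],2),np.round(x["position"],1)) for x in cams.tip_of(p,t)[:1]])
  if n=="wrist":cv2.imwrite("pics/w10.png",p["img"])
  else:
    a=w(p,np.ones((420,560),bool))
    for nm,c,r,zl,zh in(("block",(536,-64),40,15,30),("lens",(354,333),34,11,22),("pin",(417,120),35,30,46),("can",(432,-103),25,48,62)):
      b=a[(np.hypot(a[:,0]-c[0],a[:,1]-c[1])<r)&(a[:,2]>zl)&(a[:,2]<zh)]
      if len(b)>5:
        q=cv2.minAreaRect(b[:,:2].astype(np.float32));N=np.linalg.lstsq(np.c_[b[:,:2]-b[:,:2].mean(0),np.ones(len(b))],b[:,2],rcond=None)[0]
        print("  ",nm,np.round(q[0],1),np.round(q[1],1),round(q[2]),np.round(np.median(b[:,2]),1),"slope",np.round(N[:2],3))
E
```

```text
[456.59329527 -32.89725285 342.5082004 ]
wrist lens_ring [(0.5, array([356.1, 335. ,   4.2]))]
wrist nest_large []
wrist pin_mount [(0.82, array([415.8, 120.6,   5.1]))]
wrist nest_medium [(0.85, array([418.7, 118.8,   2.6]))]
wrist sample_can [(0.7, array([ 432.3, -102.9,    8.1]))]
wrist nest_small [(0.78, array([ 433.8, -100.5,   -2.2]))]
wrist clamp_block [(0.85, array([538.6, -64.3,   6.4]))]
wrist nest_rect []
wrist mouse [(0.59, array([ 416.4, -335.8,   -1. ]))]
wrist tape_roll [(0.29, array([ 433.1, -102.8,    1.7]))]
scene lens_ring [(0.69, array([351.7, 333.3,   4.8]))]
scene nest_large [(0.63, array([3.536e+02, 3.329e+02, 1.000e-01]))]
scene pin_mount [(0.57, array([414.1, 121.7,   3.2]))]
scene nest_medium [(0.86, array([421.4, 122.4,  -3.4]))]
scene sample_can []
scene nest_small [(0.6, array([ 432.4, -107. ,   -1.2]))]
scene clamp_block [(0.67, array([533.2, -64.4,   3.3]))]
scene nest_rect [(0.59, array([537.4, -67. ,   3.7]))]
scene mouse [(0.85, array([ 4.148e+02, -3.387e+02, -3.000e-01]))]
scene tape_roll [(0.66, array([ 636.1, -197.8,    2.7]))]
   block [529.9 -61.8] [51.4 47.6] 68 24.8 slope [ 0.085 -0.077]
   lens [356.  333.2] [51.4 53.5] 28 14.3 slope [-0.005 -0.001]
   pin [415.4 120.3] [47.  48.6] 28 41.6 slope [ 0.045 -0.08 ]
   can [ 430.7 -101.4] [26.5 25.9] 56 55.6 slope [ 0.042 -0.118]
top lens_ring [(0.83, array([353.4, 329.7,   4.6]))]
top nest_large [(0.67, array([352.8, 334.5,  -1.8]))]
top pin_mount [(0.75, array([418.6, 121.3,   1.9]))]
top nest_medium [(0.65, array([418.1, 121.9,  -4.6]))]
top sample_can []
top nest_small []
top clamp_block [(0.57, array([418.7, 121.8,   2.4]))]
top nest_rect [(0.37, array([ 642.7, -201.4,    2.6]))]
top mouse [(0.78, array([ 4.127e+02, -3.369e+02, -1.000e-01]))]
top tape_roll [(0.86, array([ 644.6, -200.9,    6.6]))]
   lens [353.1 332.6] [51.8 54.6] 1 14.3 slope [ 0.003 -0.01 ]
   pin [414.5 119.3] [47.1 48.1] 43 41.1 slope [0.012 0.035]
```

View pics/w10.png

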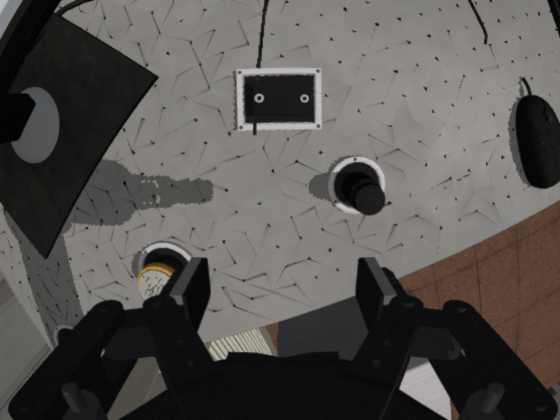

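```bash
python3 - <<'E'
from h import *
for n in("scene","scene"):
    p=cams.snapshot(n);a=w(p,np.ones((420,560),bool))
    ax=np.array([.377,.926]);d=a[:,:2]-[536,-64.5];l=d@ax;s=d@[.926,-.377]
    for lo,hi in((-22,-8),(-8,8),(8,22)):
        k=(np.abs(s)<11)&(l>lo)&(l<hi)&(a[:,2]>18);print(k.sum(),np.round(np.median(a[k,2]),1),end=' ')
    for lo,hi in((-12,-4),(4,12)):
        k=(np.abs(l)<20)&(s>lo)&(s<hi)&(a[:,2]>18);print('s',np.round(np.median(a[k,2]),1),end=' ')
    k=(a[:,2]>20)&(a[:,2]<30)&(np.hypot(*d.T)<36)
    print("extent",np.round(np.percentile(l[k],[2,98]),1),np.round(np.percentile(s[k],[2,98]),1))
print(robot.get_obs()["eef_pos"])
E
```

```text
35 25.7 45 25.5 33 25.6 s 25.6 s 25.9 extent [-23.4  25. ] [-15.3  14.2]
35 26.0 42 25.5 34 25.6 s 25.2 s 25.5 extent [-23.3  25.1] [-15.2  14.6]
[461.67745847 -34.91174938 343.9062326 ]
```

The block lies flat, at the right height and centred; everything else checks out.

```bash
python3 -c "
from rig import ticket
print(ticket.job_done())"
```

```text
the job is handed in; nothing more can be done
None
```

All four parts were placed in their matching nests and released, and the job was handed in at about 27 s. The final camera check showed each part at its seated height and near its pocket's centre, with the mouse and tape roll where they started; the judge's result was not shown.

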